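Level the dryer shelf and hold it level

ROBOT

A 6-joint arm with a two-finger parallel gripper is mounted at the origin on the work surface. World frame = base frame: x ahead of the robot, y to its left, z up, the work surface at z = 0. Lengths are in m, angles in degrees, forces in N, time in s.
With the tool pointing down it reaches from about 0.3 to 0.75 m from the base axis. Payload 8.5 kg.
Tool frame: the origin (TCP) lies on the centre line of the jaws, within the pads' length; the fingertips stand 14 mm ahead of it and the grasp point (between the pads) lies 5 mm behind it; z points along the fingers, x is the direction in which the jaws open and shut, and the axes are right-handed (so a half turn about z gives the same grasp; the last joint's range is limited). The gripper opens to 85 mm and grips with 20 to 120 N. Pads are 22 mm wide; open, the fingers measure 114 mm over their backs; the gripper's body (76 mm by 85 mm) begins 54 mm behind the grasp point. The pads swing forward as they close: fully open they stand 13 mm farther back than shut.
Start: joints at [-84.643, 21.807, 74.336, -0, 83.858, -12.336], TCP at [0.167, -0.524, 0.245] pointing down, gripper open.
Joint ranges: [-178.18, 178.18], [-50.72, 133.34], [12.68, 142.11], [-81.47, 261.47], [9.98, 163.14], [-165.26, 165.26]. Speed limits (degrees/s): [136.94, 136.94, 180, 180, 180, 180].

INTERFACE

Orientations are given as a 3x3 rotation matrix whose columns are the frame's x, y, z axes.
In Python, from rig import * gives the robot as it stands.
- The arm moves only by the shell command python3 -m crank 'ROWS' [FORCE]. ROWS is JSON, one flat list of numbers, 7 for each row, row after row: the turn, a rotation vector about the world's x, y, z in rad, then the shift along the world's x, y, z in m, then the opening in per cent of the stroke, from 0 (shut) to 100 (fully open). A call has 1 to 20 rows; each row shifts and turns the commanded pose from where the row before left it; what a row does not reach is not made up. A row lasts 1/10 s, in which the tool goes at most 50 mm and 8.59 degrees, less where a joint would pass 70% of its speed; a pose out of reach is approached as far as the arm can. A call is refused whole if a number of a shift passes 0.05 or a number of a turn 0.15, either way. A call with a gripper value outside its range is refused whole. The fingers move at their own pace and stop on an object; FORCE is the grip in N (left out, the last holds). Time passes only in rows, so rows that do not move let the fingers close. It gives the time, the measured TCP pose, the force and the opening at its end, in the units of the state.
- observe(): the state, without advancing time (a new reading comes with each control period).
- get_image(name): name is "scene" or "top" or "wrist"; returns a dict with "frame" (400x640x3 uint8, red, green, blue), "fov_y" (degrees; the focal length in pixels is half the picture's height over the tangent of half this angle, whatever the lens; pixels are square), "cx", "cy" (the principal point, pixels), "world_to_cam" (4x4, takes a point from world to camera coordinates). Camera axes: x right, y up, looking along -z (the intrinsics and any distortion apply to the point x, -y, -z); pixel columns grow to the right and rows downward; lengths in m; the calibration is good to about 2 mm. A picture is of the moment at which its call begins. There is no depth.
- close_job(): hands the job in, once; it reports no verdict.
The state is a dict: "time_s": time; "q": joint angles; "qvel": joint speeds; "joint_efforts": joint torques, N m; "position": TCP position; "tool_rot": TCP orientation; "ft_force": force on the tool from outside, world axes, zero at the start; "wrist_torque": the same for the moment, N m; "grip_width": finger opening in m.
Only numpy, scipy, OpenCV 4.12 (cv2) and the standard library are available. Lean on these libraries where they do the work, as an engineer would, in place of code of your own. Each camera call takes 0.05 s, during which the arm holds its last target. There are 200 camera calls.

TASK

Stop the utensil dryer box and level its sprung shelf. On the keypad press the green key (unlock) fully in and let it up, then the red key (stop) the same way, never the white one. Then take the orange levelling foot of the shelf, press it down so that it stands firmly on the metal block under it, turn it until the bubble of the spirit level lies between the two black marks, and finish still holding the foot pressed down like that; leave the bowl, teaspoon and mug where they are.

Things in the scene. Friction and masses are not known exactly. Their poses are not given: they have to be found in the camera images.
- key_green_top (a point): centre of the top face of the green round key (28 mm across) on the grey keypad; the key goes straight down. The three keys stand in a row, 50 mm apart, in any order.
- key_green (a joint): travel of the green key in m: 0 up, 0.006 fully in; a spring brings it back up; fully in takes 5 N; it counts as pressed beyond 0.004
- key_red_top (a point): centre of the top face of the red round key, like the green one
- key_red (a joint): travel of the red key in m, like the green one
- key_white_top (a point): centre of the top face of the white round key, like the green one; not to be pressed
- key_white (a joint): travel of the white key in m, like the green one
- foot: orange turning handle of the levelling foot at the shelf's free end; origin on its turning axis at mid-thickness of the shelf, z up the axis. Upright bar 14 mm (its x) by 46 mm (its y), from 35 to 69 mm above the origin, on a round flange 48 mm across with its top at 35 mm. Stays where it is turned (about 0.06 N m)
- foot_grip (a point): grip point on the bar's axis, 58 mm above the foot's origin, 11 mm below the bar's top; axes as the foot's. Grip the bar across its 14 mm. The turn needed is under 1.4 rad, either way. Pressing down swings the shelf's free end down against a spring (3 to 5 N), by up to 16 mm, until the stem meets the block below; then it is stiff; 10 N in all is ample
- stud: steel stem with rubber sole under the handle; origin on its axis at mid-thickness of the shelf. Turning the handle clockwise seen from above drives it down 3.6 mm per rad, so the pressed shelf end stands higher (13.3 mm of bubble per rad); counter-clockwise draws it in
- block_thin: aluminium block 44 x 44 x 9 mm, fixed to the board; origin centre of its underside. Either this or the thick one lies under the foot, the other beside the shelf as a spare
- block_thick: brass block 44 x 44 x 15 mm, fixed to the board; origin centre of its underside
- bubble (a joint): place of the white bubble (16 mm long) in the green window of the blue spirit level, in m from the middle between the two black marks; positive towards the foot (foot's end too high); 1 m per rad of shelf tilt. Foot not pressed: the spring holds the shelf at its upper stop, about +0.030. Between the marks: within +-0.004
- shelf: hinged plywood shelf 120 x 315 x 10 mm; origin on the hinge axis at mid-thickness, x along the hinge, y to the foot. It carries the white utensil box (100 x 90 x 90 mm tall, at the hinge end, door open), the blue spirit level (28 x 120 x 20 mm tall, middle 175 mm from the hinge) and the foot (270 mm from the hinge)
- bowl: loose ceramic rice bowl, 110 mm across, 55 mm tall; origin centre of its underside; leave alone
- teaspoon: loose steel teaspoon 130 mm long; leave alone
- mug: loose blue mug, 76 mm across, 85 mm tall; origin centre of its underside; leave alone

How it is judged:
By the outcome, as a careful person would: the job done as asked, in the order asked, and still so for the second after the job is handed in, while the arm keeps its last pose, push and grip.
It also fails if it takes over 67 s, if anything falls off the work surface, if the arm or the gripper's body presses on something with over 40 N, if the wrist force passes 120 N, or if a joint passes its speed limit or range.

## Working session

There is one attempt and no reset: what is moved stays moved. The work goes in short steps, Python scripts to look and compute and a shell command to move; the robot and the scene stay as the last step left them, time stands still between calls to the robot, and variables do not carry over. Pictures are saved under pics/ and viewed, about 8 in all and at most 12, crops included, and the job is handed in when it is done.

```bash
mkdir -p pics
python3 - <<'E'
from rig import *
import cv2,numpy as np
s=observe();print({k:np.round(v,3).tolist() for k,v in s.items()})
for n in("scene","top","wrist"):
    g=get_image(n);cv2.imwrite(f"pics/{n}0.png",g["frame"][:,:,::-1])
    print(n,g["fov_y"],g["cx"],g["cy"],np.round(g["world_to_cam"],4).tolist(),[k for k in g])
E
```

```text
{'time_s': 0.0, 'q': [-84.642, 21.84, 74.385, 0.0, 83.857, -12.335], 'qvel': [-0.032, 0.076, 0.086, 0.054, -0.021, 0.016], 'joint_efforts': [-0.001, -44.846, -23.128, -0.0, 0.005, -0.0], 'position': [0.167, -0.524, 0.245], 'tool_rot': [[0.304, -0.953, -0.0], [-0.953, -0.304, 0.001], [-0.001, -0.0, -1.0]], 'ft_force': [-0.064, -0.298, 1.026], 'wrist_torque': [0.024, -0.03, -0.017], 'grip_width': 0.085}
scene 51.3215525507815 314.491071201393 201.49261400758482 [[0.4263, 0.9044, -0.019, -0.2063], [-0.6024, 0.2996, 0.7398, 0.2535], [0.6748, -0.3039, 0.6725, -1.327], [0.0, 0.0, 0.0, 1.0]] ['frame', 'fov_y', 'cx', 'cy', 'world_to_cam']
top 51.33074413405346 318.5011609551739 199.50098708793846 [[-0.0328, -0.9995, -0.0012, -0.0221], [0.9756, -0.0323, 0.2173, -0.5114], [-0.2172, 0.0059, 0.9761, -1.1452], [0.0, 0.0, 0.0, 1.0]] ['frame', 'fov_y', 'cx', 'cy', 'world_to_cam']
wrist 61.82827409457086 320.00304800735 196.48755140195962 [[0.3038, -0.9527, -0.0002, -0.5508], [0.9204, 0.2935, -0.2583, 0.0315], [0.2462, 0.0783, 0.9661, -0.3779], [0.0, 0.0, 0.0, 1.0]] ['frame', 'fov_y', 'cx', 'cy', 'world_to_cam']
```

View pics/top0.png

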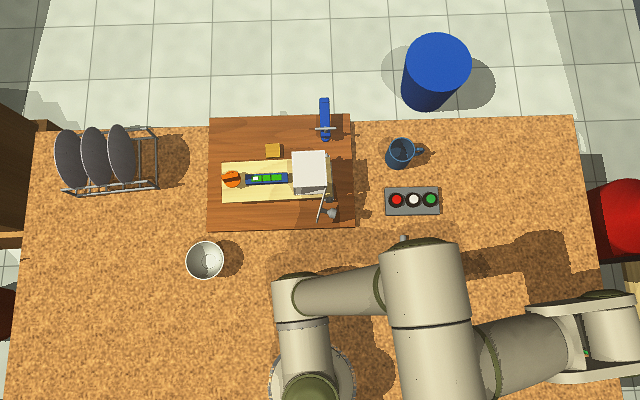

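View pics/scene0.png

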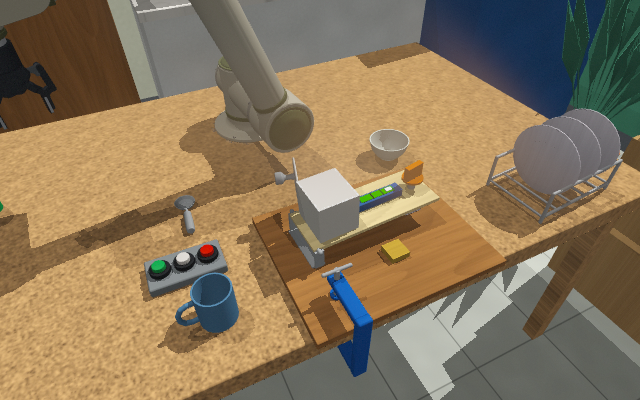

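The top view shows the keys at red (397,200), white (414,200) and green (431,199), and the orange foot at (232,179). The spare is the brass block at (274,150), so the thin block is under the foot. Next I'll triangulate.

```bash
cat > h.py <<'E'
from rig import *
import cv2,numpy as np
from scipy.optimize import least_squares
def KK(g):
    f=200/np.tan(np.radians(g["fov_y"]/2));return np.array([[f,0,g["cx"]],[0,f,g["cy"]],[0,0,1]])
def P(g): return KK(g)@np.diag([1,-1,-1])@g["world_to_cam"][:3]
def proj(g,X):
    h=P(g)@np.append(X,1);return h[:2]/h[2]
def tri(gs,us):
    r=least_squares(lambda X:np.concatenate([proj(g,X)-u for g,u in zip(gs,us)]),[.5,0,.1]);return r.x,np.abs(r.fun).max()
def onz(g,u,z):
    M=P(g);A=np.c_[M[:,0],M[:,1],-np.array([u[0],u[1],1])];return np.linalg.solve(A,-(M[:,2]*z+M[:,3]))[:2]
def seg(g,hue,box,smin=150,vmin=60):
    hsv=cv2.cvtColor(g["frame"],cv2.COLOR_RGB2HSV);x0,y0,x1,y1=box
    m=np.zeros(hsv.shape[:2],np.uint8)
    m[y0:y1,x0:x1]=cv2.inRange(hsv[y0:y1,x0:x1],(hue[0],smin,vmin),(hue[1],255,255));return m
E
python3 - <<'E'
from h import *
t=get_image("top");s=get_image("scene")
def cen(m):
    n,l,st,c=cv2.connectedComponentsWithStats(m);i=1+np.argmax(st[1:,4]);return c[i],st[i]
for n,h,bt,bs in(("green",(50,75),(420,185,445,212),(140,250,175,285)),("red",(0,8),(385,185,407,212),(190,238,222,268)),("foot",(8,16),(218,165,245,192),(398,155,428,196))):
    a,sa=cen(seg(t,h,bt,200 if n=="foot" else 150));b,sb=cen(seg(s,h,bs,200 if n=="foot" else 150));print(n,a,sa,b,sb,tri([t,s],[a,b]))
wt=onz(t,(414,200),.045);print("white",wt)
a=cv2.resize(t["frame"][120:240,195:375],None,fx=4,fy=4,interpolation=2)[:,:,::-1]
b=cv2.resize(s["frame"][140:260,280:460],None,fx=4,fy=4,interpolation=2)[:,:,::-1]
cv2.imwrite("pics/c1.png",cv2.resize(np.vstack([a,b]),(450,600)))
c=np.hstack([cv2.resize(t["frame"][150:210,210:300],None,fx=8,fy=8,interpolation=2)[:,:400],cv2.resize(s["frame"][145:205,380:440],None,fx=8,fy=8,interpolation=2)[:,:400]])[:,:,::-1]
cv2.imwrite("pics/c2.png",c)
E
```

```text
green [430.23076923 198.38461538] [426 194  10   9  65] [158.14765101 266.12751678] [151 260  15  13 149] (array([ 0.5069124 , -0.36356504,  0.03934226]), np.float64(0.9041647542016449))
red [396.21052632 199.09210526] [392 195  10   9  76] [206.48905109 250.40145985] [200 245  14  12 137] (array([ 0.50841302, -0.26400914,  0.03877514]), np.float64(0.8907358083090458))
foot [231.00480769 178.74038462] [221 171  20  17 208] [416.47619048 179.19047619] [409 175  14   9  63] (array([0.5708855 , 0.21020312, 0.10360817]), np.float64(2.0485820447450465))
white [ 0.50219861 -0.3169359 ]
```

View pics/c2.png

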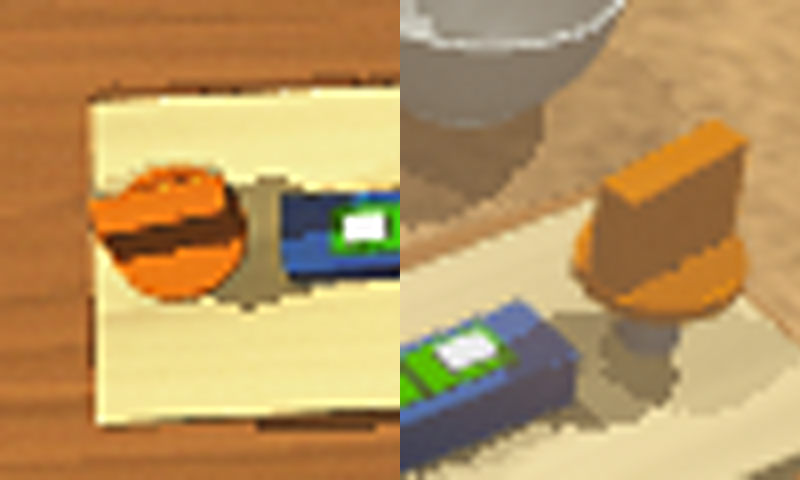

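The crop shows the bar top centre at about (230.1,175.7) in top and (414.3,165.3) in scene; the bar runs nearly along the shelf. I'll move above the green key and close the jaws.

```bash
python3 -m crank '[0,0,0,0.034,0.016,-0.005,0,0,0,0,0.034,0.016,-0.005,0,0,0,0,0.034,0.016,-0.005,0,0,0,0,0.034,0.016,-0.005,0,0,0,0,0.034,0.016,-0.01,0,0,0,0,0.034,0.016,-0.01,0,0,0,0,0.034,0.016,-0.01,0,0,0,0,0.034,0.016,-0.01,0,0,0,0,0.034,0.016,-0.01,0,0,0,0,0.034,0.016,-0.01,0,0,0,0,0,0,-0.02,0,0,0,0,0,0,-0.02,0,0,0,0,0,0,0,0,0,0,0,0,0,0,0,0,0,0,0,0,0,0]' 30
python3 - <<'E'
from h import *
w=get_image("wrist");cv2.imwrite("pics/w1.png",w["frame"][:,:,::-1])
X=np.array([.507,-.3636,.039]);print(proj(w,X),proj(w,[.508,-.264,.039]));s=observe();print(s["position"],s["tool_rot"].round(3) if hasattr(s["tool_rot"],'round') else s["tool_rot"],s["grip_width"],s["ft_force"])
for n,h in(("green",(50,75)),("red",(0,8))):
    m=seg(w,h,(0,0,640,400));k,l,st,c=cv2.connectedComponentsWithStats(m);i=1+np.argmax(st[1:,4]);print(n,c[i],st[i],onz(w,c[i],.039))
E
```

```text
time_s: 1.75
position: [0.5074, -0.3645, 0.1266]
tool_rot: [[0.304, -0.953, 0.001], [-0.953, -0.304, -0.001], [0.002, -0.001, -1.0]]
ft_force: [0.0, 0.6, -0.4]
grip_width: 0.0003
[316.59779766 209.97600361] [171.27108411 164.37187973]
[ 0.507337   -0.36450442  0.12659835] [[ 0.304 -0.953  0.001]
 [-0.953 -0.304 -0.002]
 [ 0.002 -0.001 -1.   ]] 0.00011885709456243509 [0.60350081 0.2087843  0.08208628]
green [317.35299003 208.85797342] [ 298  190   40   39 1204] [ 0.50790822 -0.36384857]
red [170.05177112 161.27111717] [ 149  140   43   44 1468] [ 0.50976867 -0.26285083]
```

View pics/w1.png

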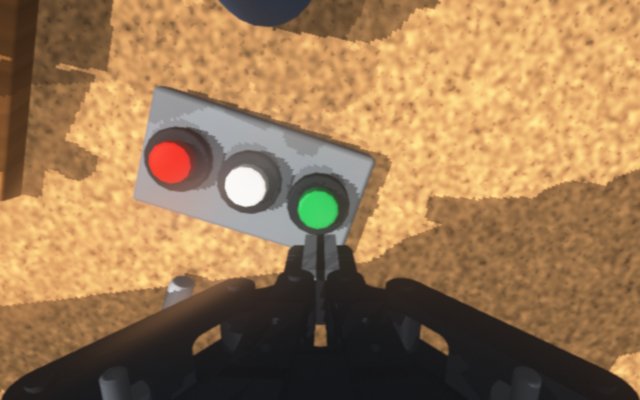

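The wrist view shows green (317,209), white (245,186) and red (170,161), and it agrees with the triangulation. I'll go down on green in small steps.

```bash
python3 -m crank '[0,0,0,0,0,-0.03,0,0,0,0,0,0,-0.03,0,0,0,0,0,0,-0.008,0,0,0,0,0,0,0,0]'
python3 -m crank '[0,0,0,0,0,-0.003,0,0,0,0,0,0,-0.002,0,0,0,0,0,0,0,0]'
python3 -m crank '[0,0,0,0,0,-0.002,0,0,0,0,0,0,0,0]'
python3 -m crank '[0,0,0,0,0,-0.002,0,0,0,0,0,0,0,0]'
```

```text
time_s: 2.2
position: [0.5069, -0.364, 0.0574]
tool_rot: [[0.304, -0.953, -0.001], [-0.953, -0.304, 0.001], [-0.001, 0.001, -1.0]]
ft_force: [-1.2, 0.6, 2.3]
grip_width: 0.0
time_s: 2.5
position: [0.5078, -0.3646, 0.0535]
tool_rot: [[0.304, -0.953, 0.002], [-0.953, -0.304, -0.002], [0.003, -0.001, -1.0]]
ft_force: [0.5, -0.7, 4.1]
grip_width: 0.0
time_s: 2.7
position: [0.5078, -0.3647, 0.052]
tool_rot: [[0.304, -0.953, 0.002], [-0.953, -0.304, -0.002], [0.003, -0.001, -1.0]]
ft_force: [-1.2, 0.6, 10.8]
grip_width: 0.0002
time_s: 2.9
position: [0.5078, -0.3647, 0.0517]
tool_rot: [[0.304, -0.953, 0.003], [-0.953, -0.304, -0.003], [0.004, -0.002, -1.0]]
ft_force: [-4.5, 3.2, 24.2]
grip_width: -0.0003
```

The green key bottomed out after about 6 mm of travel, with a stiff rise to 24 N. I'll lift, cross over white and press red.

```bash
python3 -m crank '[0,0,0,0,0,0.02,0,0,0,0,0,0,0.03,0,0,0,0,0,0,0,0,0,0,0,0,0.034,0,0,0,0,0,0.001,0.033,0,0,0,0,0,0.001,0.0335,0,0,0,0,0,0,0,0,0,0,0,0,0,0,0,0]'
python3 -m crank '[0,0,0,0,0,-0.02,0,0,0,0,0,0,-0.02,0,0,0,0,0,0,0,0]'
python3 -m crank '[0,0,0,0,0,-0.004,0,0,0,0,0,0,-0.003,0,0,0,0,0,0,0,0]'
python3 -m crank '[0,0,0,0,0,-0.002,0,0,0,0,0,0,0,0]'
```

```text
time_s: 3.7
position: [0.5092, -0.2632, 0.098]
tool_rot: [[0.305, -0.952, -0.0], [-0.952, -0.305, 0.0], [-0.0, 0.0, -1.0]]
ft_force: [1.3, -0.0, -0.5]
grip_width: -0.0002
time_s: 4.0
position: [0.5084, -0.2642, 0.0562]
tool_rot: [[0.303, -0.953, -0.003], [-0.953, -0.303, 0.002], [-0.003, 0.002, -1.0]]
ft_force: [-0.9, 0.3, 2.8]
grip_width: -0.0
time_s: 4.3
position: [0.5092, -0.2644, 0.0522]
tool_rot: [[0.304, -0.953, 0.001], [-0.953, -0.304, -0.002], [0.002, -0.0, -1.0]]
ft_force: [-3.8, -1.7, 4.7]
grip_width: -0.0
time_s: 4.5
position: [0.5094, -0.2644, 0.0518]
tool_rot: [[0.304, -0.953, 0.002], [-0.953, -0.304, -0.003], [0.003, -0.001, -1.0]]
ft_force: [-6.4, 1.2, 18.1]
grip_width: 0.0002
```

Red is also fully in. I'll lift high, then go to the foot while turning the jaws across the bar and opening them.

```bash
python3 -m crank '[0,0,0,0,0,0.05,0,0,0,0,0,0,0.05,0,0,0,0,0,0,0.05,0,0,0,0,0,0,0.04,0,0,0,0,0,0,0.04,0]'
python3 -m crank '[0,0,0.15,0,0.04,0,0,0,0,0.15,0,0.04,0,0,0,0,0.15,0,0.04,0,0,0,0,0.15,0,0.04,0,0,0,0,0.15,0,0.04,0,0,0,0,0.15,0,0.04,0,0,0,0,0.15,0,0.04,0,50,0,0,0.15,0,0.04,0,50,0,0,0.15,0,0.04,0,50,0,0,0.15,0,0.04,0,50,0,0,0.025,0,0.04,0,50,0,0,0,0,0.034,0,50,0,0,0,0,0,0,50,0,0,0,0,0,0,50]'
python3 - <<'E'
from h import *
w=get_image("wrist");cv2.imwrite("pics/w2.png",w["frame"][:,:,::-1]);t=get_image("top")
print(observe()["q"].round(1) if hasattr(observe()["q"],'round') else observe()["q"])
print("bar top tri",tri([t,get_image("scene")],[(229.6,175.2),(413.8,164.8)]),proj(w,[.571,.21,.12]), np.linalg.inv(w["world_to_cam"])[:3,3])
E
```

```text
time_s: 5.0
position: [0.509, -0.2634, 0.282]
tool_rot: [[0.304, -0.953, 0.002], [-0.953, -0.304, -0.001], [0.001, -0.001, -1.0]]
ft_force: [0.4, 0.2, 0.4]
grip_width: 0.0
time_s: 6.4
position: [0.509, 0.2109, 0.2795]
tool_rot: [[0.965, 0.261, 0.0], [0.261, -0.965, 0.0], [0.0, 0.0, -1.0]]
ft_force: [0.0, -0.5, -0.1]
grip_width: 0.0428
[10.1 20.6 70.5 -0.  88.9 -4.9]
bar top tri (array([0.5670521 , 0.20171022, 0.14513888]), np.float64(0.7647273009229707)) [384.37897283 200.92209901] [0.49399089 0.27356048 0.40775984]
```

View pics/w2.png

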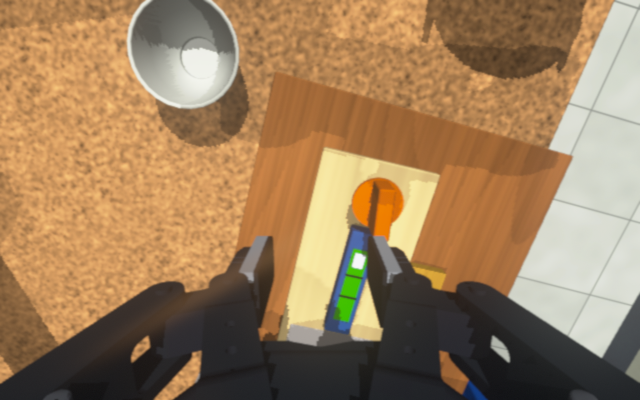

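The bar shows at about (383,212), with its long axis nearly vertical in the picture and the jaws roughly across it. I'll measure it closer.

Run:
```python
import cv2
a=cv2.imread("pics/w2.png")[170:245,335:425];cv2.imwrite("pics/w2c.png",cv2.resize(a,None,fx=8,fy=8,interpolation=cv2.INTER_CUBIC))
```

```text
(no output)
```

View pics/w2c.png

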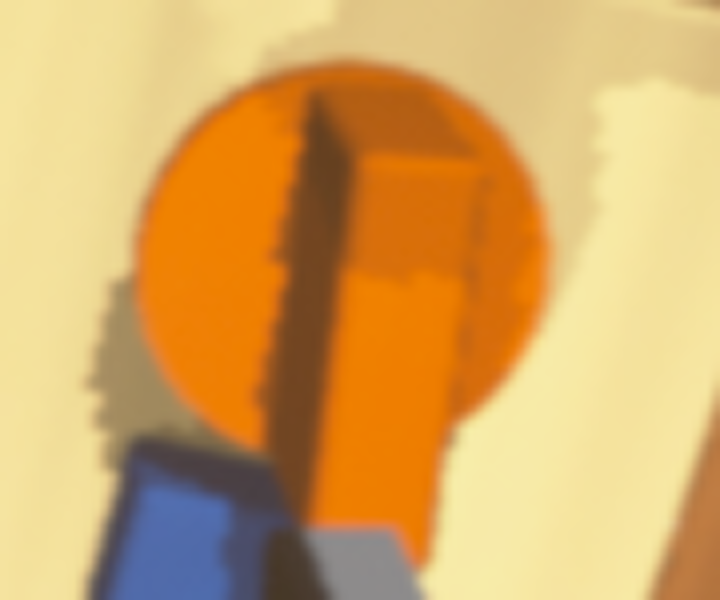

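Run:
```python
from h import *
w=get_image("wrist");t=get_image("top");s=get_image("scene")
W=np.array([(352,152),(480,160),(430,570)])/8+[335,170]-.5
T=np.array([(108,240),(88,205),(220,170),(230,208)])/8+[210,150]-.5
S=(np.array([(603,180),(632,207),(747,143),(715,120)])-[400,0])/8+[380,145]-.5
def corn(p):
    x,y,z,a=p;ux=np.array([np.cos(a),np.sin(a),0]);uy=np.array([-np.sin(a),np.cos(a),0])
    return lambda i,j:np.array([x,y,z])+ux*.007*i+uy*.023*j+np.array([0,0,.03*.023*j])
# ux ~ +x, uy ~ +y.  top image: left=+y, up=+x
def res(p,parts="WTS"):
    c=corn(p);r=[]
    if"W"in parts: r+=[(proj(w,c(*k))-o)*1.5 for k,o in zip([(-1,1),(1,1),(1,-1)],W)]
    if"T"in parts: r+=[proj(t,c(*k))-o for k,o in zip([(-1,1),(1,1),(1,-1),(-1,-1)],T)]
    if"S"in parts: r+=[proj(s,c(*k))-o for k,o in zip([(-1,-1),(1,-1),(1,1),(-1,1)],S)]
    return np.concatenate(r)
for q in("W","WTS","WS","TS"):
    f=least_squares(lambda p:res(p,q),[.57,.2,.14,.26],x_scale=[.01,.01,.01,.1]);print(q,f.x.round(4),np.abs(f.fun).max().round(2))
    if q=="WTS":print(f.fun.round(1))
hsv=cv2.cvtColor(w["frame"],cv2.COLOR_RGB2HSV)
# flange circle fit
```

```text
W [0.5692 0.2004 0.1387 0.1997] 0.65
WTS [0.5675 0.2018 0.1448 0.2024] 2.13
[-1.1 -0.4  0.7 -0.4  0.1  1.  -2.1 -0.6 -0.6 -1.  -0.3 -0.3 -0.5 -0.2
 -1.4  0.9 -0.3  0.7  0.1  0.1 -0.7  0. ]
WS [0.5674 0.2021 0.1454 0.201 ] 1.36
TS [0.5671 0.2016 0.1452 0.2244] 2.01
```

The bar top is at (0.568, 0.2015, 0.144) with yaw about 0.20 rad. I'll align and descend.

```bash
python3 -m crank '[0,0,-0.06,0.03,-0.005,0,50,0,0,0,0.029,-0.0045,0,50,0,0,0,0,0,-0.04,50,0,0,0,0,0,-0.04,50,0,0,0,0,0,0,50]'
python3 -m crank '[0,0,0,0,0,-0.03,50,0,0,0,0,0,-0.02,50,0,0,0,0,0,-0.0185,50,0,0,0,0,0,0,50,0,0,0,0,0,0,50]'
python3 - <<'E'
from h import *
w=get_image("wrist")["frame"][180:400,160:500];s=get_image("scene")["frame"][100:240,300:460]
cv2.imwrite("pics/g1.png",np.hstack([cv2.resize(w,(618,400)) if 0 else cv2.resize(w,(420,272)),cv2.resize(s,(311,272),interpolation=2)])[:,:,::-1])
print(observe()["ft_force"])
E
```

```text
time_s: 7.2
position: [0.5662, 0.2001, 0.1944]
tool_rot: [[0.98, 0.201, -0.01], [0.201, -0.98, -0.002], [-0.01, -0.001, -1.0]]
ft_force: [-0.3, 0.4, 0.0]
grip_width: 0.0428
time_s: 7.7
position: [0.569, 0.201, 0.1328]
tool_rot: [[0.98, 0.201, 0.002], [0.201, -0.98, 0.0], [0.002, 0.0, -1.0]]
ft_force: [0.3, -0.3, 0.1]
grip_width: 0.0428
[ 0.15034857 -0.09542255 -0.26135749]
```

View pics/g1.png

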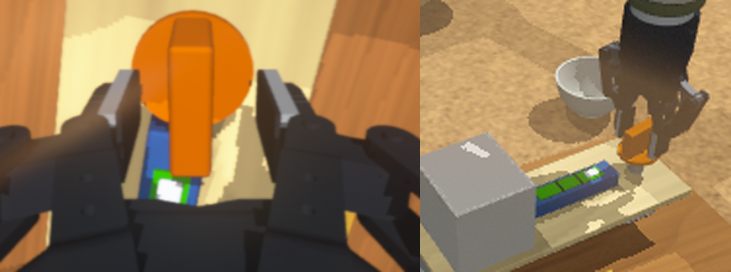

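The bar stands between the pads. Close.

```bash
python3 -m crank '[0,0,0,0,0,0,10,0,0,0,0,0,0,10,0,0,0,0,0,0,10,0,0,0,0,0,0,10,0,0,0,0,0,0,10]' 60
python3 -m crank '[0,0,0,0,0.0005,-0.003,10,0,0,0,0,0.0005,-0.003,10,0,0,0,0,0,0,10]'
```

```text
time_s: 8.3
position: [0.5671, 0.2009, 0.1312]
tool_rot: [[0.979, 0.202, -0.002], [0.202, -0.979, -0.001], [-0.002, 0.0, -1.0]]
ft_force: [-6.7, -1.3, 2.3]
grip_width: 0.0128
time_s: 8.6
position: [0.5669, 0.2021, 0.1252]
tool_rot: [[0.979, 0.202, -0.003], [0.202, -0.979, -0.001], [-0.003, 0.0, -1.0]]
ft_force: [-7.1, -0.6, 5.7]
grip_width: 0.013
```

```bash
python3 -m crank '[0,0,0,-0.001,0.0004,-0.003,10,0,0,0,0,0,0,10]'
python3 -m crank '[0,0,0,0,0.0004,-0.002,10,0,0,0,0,0,0,10]'
python3 -m crank '[0,0,0,0,0.0002,-0.002,10,0,0,0,0,0,0,10]'
python3 - <<'E'
from h import *
s=get_image("scene");w=get_image("wrist")
cv2.imwrite("pics/s2.png",np.vstack([cv2.resize(s["frame"][170:220,340:420],None,fx=5,fy=5,interpolation=2),cv2.resize(w["frame"][270:400,220:420],(400,260))])[:,:,::-1]);print(observe()["ft_force"])
E
```

```text
time_s: 8.8
position: [0.5668, 0.2026, 0.1227]
tool_rot: [[0.979, 0.202, -0.0], [0.202, -0.979, -0.0], [-0.0, 0.0, -1.0]]
ft_force: [-4.5, 0.1, 6.4]
grip_width: 0.013
time_s: 9.0
position: [0.5667, 0.2031, 0.1207]
tool_rot: [[0.979, 0.202, -0.0], [0.202, -0.979, -0.0], [-0.0, 0.0, -1.0]]
ft_force: [-3.9, 0.9, 6.8]
grip_width: 0.013
time_s: 9.2
position: [0.5668, 0.2032, 0.1197]
tool_rot: [[0.979, 0.202, 0.001], [0.202, -0.979, -0.0], [0.0, 0.001, -1.0]]
ft_force: [-7.0, 0.2, 12.7]
grip_width: 0.013
[-6.55826843 -0.39026323 13.11061726]
```

View pics/s2.png

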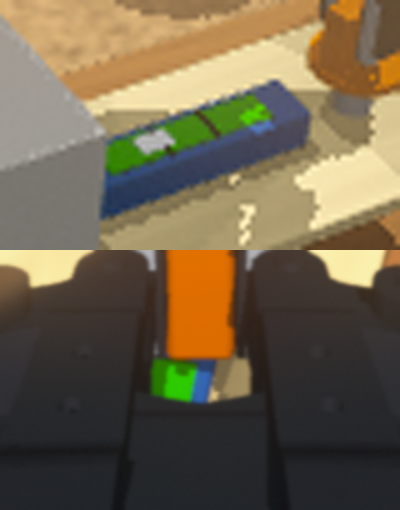

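Run:
```python
from h import *
s=get_image("scene")
q=lambda u,v:onz(s,(340+u/5-.4,170+v/5-.4),.091)
a,b,c=q(208,123),q(168,151),q(153,141)
print(a,b,c,np.linalg.norm(a-b)*1e3)
d=(np.array([.567,.203])-c);d/=np.linalg.norm(d);print("dir",d,"mark sep along",(a-b)@d*1e3,"bubble from mid",(c-(a+b)/2)@d*1e3, "mid to foot",(np.array([.567,.203])-(a+b)/2)@d*1e3)
for v in(q(245,115),q(275,105),q(105,160)):print((v-(a+b)/2)@d*1e3)
```

```text
[0.56808256 0.12530239] [0.57610141 0.09991435] [0.56756537 0.0974492 ] 26.624320750691197
dir [-0.00535627  0.99998566] mark sep along 25.430623891530832 bubble from mid -15.13471113850765 mid to foot 90.41760752440382
30.205259404900875
45.81961891151905
-40.1147295768903
```

Bubble about -14 mm (pixel (153,140) in the crop, beyond the far mark), so I need about 1 rad clockwise. I'll turn in stages while letting the end rise.

```bash
python3 -m crank '[0,0,-0.1,-0.0005,0,0.0003,10,0,0,-0.1,0,0,0.0004,10,0,0,-0.1,0,0,0.0003,10,0,0,-0.1,0,0,0.0004,10,0,0,0,0,0,0,10,0,0,0,0,0,0,10]'
python3 -m crank '[0,0,-0.1,0,0,0.0004,10,0,0,-0.1,0,0,0.0003,10,0,0,-0.1,0,0,0.0004,10,0,0,-0.1,0,0,0.0004,10,0,0,0,0,0,0,10,0,0,0,0,0,0,10]'
python3 - <<'E'
from h import *
s=get_image("scene")
cv2.imwrite("pics/s3.png",cv2.resize(s["frame"][165:225,350:430],None,fx=8,fy=8,interpolation=2)[:,:,::-1]);print(observe()["ft_force"],observe()["wrist_torque"],observe()["position"])
E
```

```text
time_s: 9.95
position: [0.5656, 0.203, 0.121]
tool_rot: [[0.981, -0.195, -0.001], [-0.195, -0.981, -0.001], [-0.001, 0.001, -1.0]]
ft_force: [-9.3, -0.8, 13.0]
grip_width: 0.0127
time_s: 10.55
position: [0.5645, 0.2033, 0.1223]
tool_rot: [[0.827, -0.562, -0.004], [-0.562, -0.827, -0.0], [-0.003, 0.003, -1.0]]
ft_force: [-14.8, 0.3, 15.0]
grip_width: 0.013
[-13.47003745  -0.68535889  15.13295805] [-0.39613168  2.13328667  0.02248609] [0.56453127 0.20327898 0.12226129]
```

View pics/s3.png

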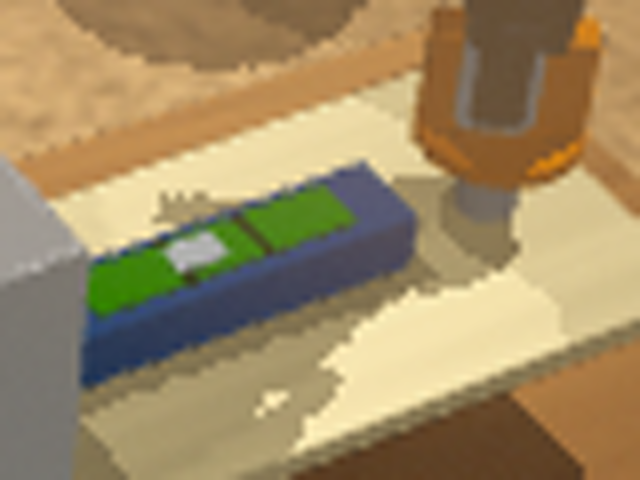

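The marks are at about (252,235) and (180,265), with the bubble at (197,252): roughly -6.5 mm. I'll turn about 0.45 rad more and relieve the sideways force.

```bash
python3 -m crank '[0,0,-0.1,-0.001,0,0.0004,10,0,0,-0.1,-0.001,0,0.0004,10,0,0,-0.1,-0.001,0,0.0004,10,0,0,-0.1,0,0,0.0004,10,0,0,-0.05,0,0,0.0003,10,0,0,0,0,0,0,10,0,0,0,0,0,0,10]'
python3 - <<'E'
from h import *
s=get_image("scene")
cv2.imwrite("pics/s4.png",cv2.resize(s["frame"][180:210,355:405],None,fx=14,fy=14,interpolation=2)[:,:,::-1]);print(observe()["ft_force"],observe()["wrist_torque"],observe()["position"])
E
```

```text
time_s: 11.3
position: [0.5632, 0.204, 0.1242]
tool_rot: [[0.5, -0.866, 0.0], [-0.866, -0.5, 0.002], [-0.001, -0.001, -1.0]]
ft_force: [-5.7, 4.3, 10.1]
grip_width: 0.0131
[-4.60974938  3.29559057  8.86745921] [ 0.59958215  0.99032092 -0.02365821] [0.56320886 0.2039812  0.12425263]
```

View pics/s4.png

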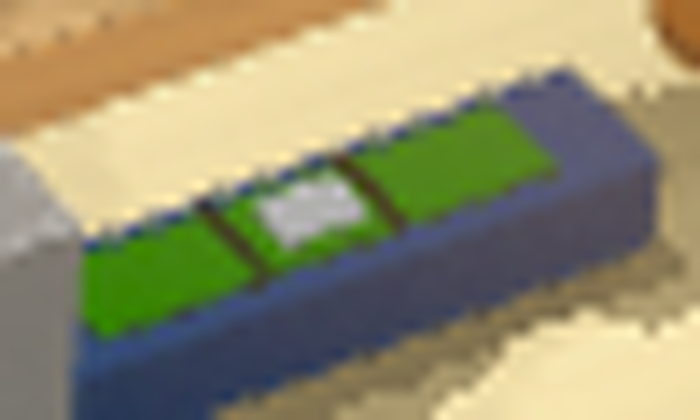

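The bubble at (312,210) lies between the marks, whose middle is (303,217). To confirm firm contact I'll press slightly more and see whether it is stiff.

```bash
python3 -m crank '[0,0,0,-0.0005,0.0005,-0.0007,10,0,0,0,0,0,0,10,0,0,0,0,0,0,10,0,0,0,0,0,0,10,0,0,0,0,0,0,10]'
python3 - <<'E'
from h import *
s=get_image("scene");c=s["frame"]
hsv=cv2.cvtColor(c,cv2.COLOR_RGB2HSV);m=np.zeros((400,640),bool);m[185:203,369:386]=1
wb=m&(hsv[:,:,1]<60)&(hsv[:,:,2]>140);v,u=np.nonzero(wb);print("bubble",u.mean(),v.mean(),len(u))
f=lambda a,b:np.array([355+a/14-.5,180+b/14-.5]);z=.093
l,r,b=[onz(s,p,z) for p in(f(237,242),f(370,192),np.array([u.mean(),v.mean()]))]
d=r-l;n=np.linalg.norm(d);print("sep",n*1e3,"bubble mm",(b-(l+r)/2)@d/n*1e3);o=observe();print(o["ft_force"],o["position"])
cv2.imwrite("pics/s5.png",np.vstack([cv2.resize(c[180:210,355:405],(700,420),interpolation=2)])[:,:,::-1])
E
```

```text
time_s: 11.85
position: [0.5632, 0.2041, 0.124]
tool_rot: [[0.5, -0.866, 0.002], [-0.866, -0.5, 0.001], [-0.0, -0.002, -1.0]]
ft_force: [-4.9, 1.9, 13.6]
grip_width: 0.013
bubble 376.9375 193.5 32
sep 24.882453887165543 bubble mm 4.190214378644683
[-4.05857754  0.98689472 11.68004757] [0.56318511 0.20407268 0.12404009]
```

View pics/s5.png

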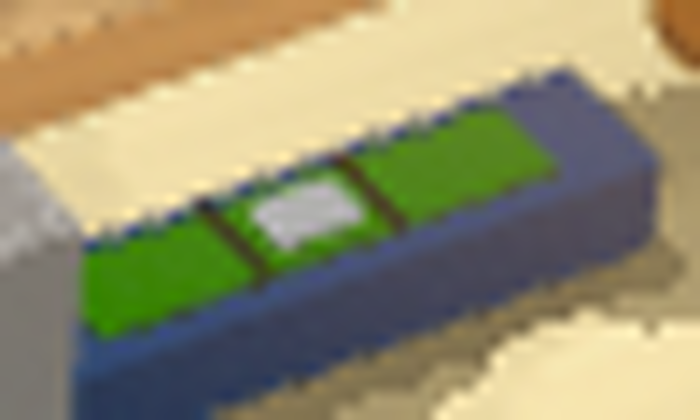

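The press is stiff: +3 N for 0.2 mm. The bubble is about +1.5 mm by eye. My 4.2 mm figure included stray non-bubble pixels, so I'll centre with a small counter-clockwise turn and measure properly.

```bash
python3 -m crank '[0,0,0.1,-0.0003,0,-0.0004,10,0,0,0,0,0,0,10,0,0,0,0,0,0,10,0,0,0,0,0,0,10,0,0,0,0,0,0,10]'
python3 - <<'E'
from h import *
s=get_image("scene");c=s["frame"];k=14
B=cv2.resize(c[180:210,355:405],None,fx=k,fy=k,interpolation=cv2.INTER_CUBIC);h=cv2.cvtColor(B,cv2.COLOR_RGB2HSV)
m=((h[:,:,1]<60)&(h[:,:,2]>130)).astype(np.uint8);l=cv2.connectedComponents(m)[1]
i=l[215,305];v,u=np.nonzero(l==i);b=np.array([u.mean(),v.mean()]);print("bubble",b,u.min(),u.max(),len(u))
f=lambda p:onz(s,(355+(p[0]+.5)/k-.5,180+(p[1]+.5)/k-.5),.093)
L,R=f((232,243)),f((370,194));d=R-L;n=np.linalg.norm(d);print("mm",(f(b)-(L+R)/2)@d/n*1e3)
o=observe();print(o["ft_force"],o["position"],o["grip_width"])
t=get_image("top")["frame"]
cv2.imwrite("pics/end.png",np.vstack([np.hstack([B[:300,:400],cv2.resize(c[160:400,110:310],(360,300))]),cv2.resize(t[120:300,170:460],(760,290))])[:,:,::-1])
E
```

```text
time_s: 12.4
position: [0.5633, 0.2039, 0.1237]
tool_rot: [[0.585, -0.811, 0.003], [-0.811, -0.585, 0.001], [0.001, -0.003, -1.0]]
ft_force: [-2.4, 0.4, 12.9]
grip_width: 0.013
bubble [299.68341595 215.4873817 ] 246 353 4438
mm 0.14461076726606656
[-3.13568876  0.47428323 11.72985449] [0.56330405 0.20387857 0.12371925] 0.01307050978077524
```

View pics/end.png

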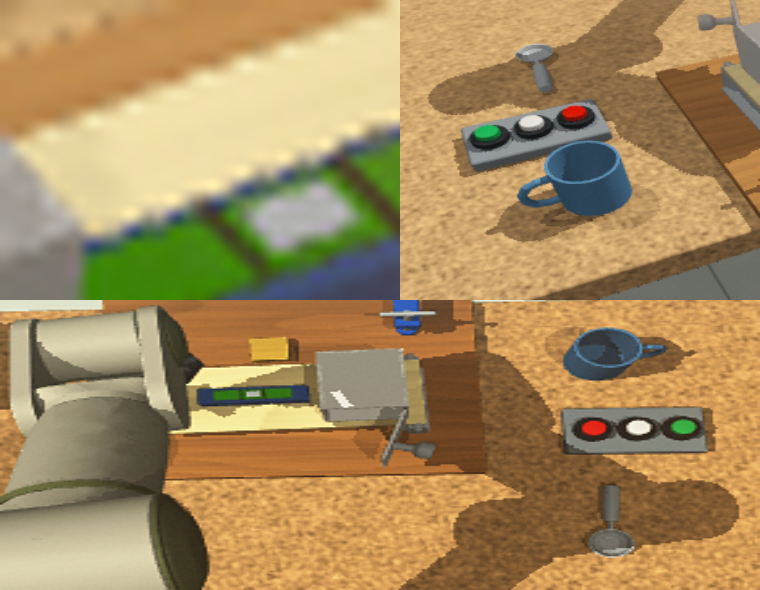

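The bubble is centred (measured +0.1 mm), the foot is held at about 12 N against the block, the keys are up, and the mug and spoon have not moved. Handing in.

```bash
python3 -c "
from rig import *
print(close_job())"
```

```text
the job is handed in; nothing more can be done
None
```

The job is handed in at about 12.5 s of the 67 s allowed; the hand-in reported no verdict.

- **Keys:** I pressed green and then red, each to its stop (about 6 mm of travel, peaks of 24 N and 18 N), and let each back up. White was never touched. The last picture shows all three keys up.
- **Foot:** I gripped the bar at 60 N and pressed the foot down onto the thin block. I turned it a net 1.15 rad or so clockwise and left it held there at about 12 N. The stop was stiff: about 3 N more for 0.2 mm.
- **Bubble:** the last measurement put it about +0.1 mm from the middle of the marks, and it looks centred in the picture.
- **Loose items:** mug and teaspoon stand as before. The bowl was hidden by the arm or out of the crop in the final picture, but nothing went near it.

**Disagreement:** one earlier automatic bubble reading, taken before the final 0.1 rad correction, gave +4.2 mm. I put that down to stray pixels, since the picture showed about +1.5 mm. The corrected measurement agrees with the picture.

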